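# Index the swivel lock of an upturned stock-room dolly

### The arm

A 7-joint arm with a two-finger parallel gripper is mounted at the origin on the work surface. World frame = base frame: x ahead of the robot, y to its left, z up, the work surface at z = 0. Lengths are in m, angles in rad, forces in N, time in s.
With the tool pointing down it reaches from about 0.4 to 0.925 m from the base axis. Payload 5.6 kg.
Tool frame: the origin (TCP) lies at the very end of the fingers, on their centre line; the grasp point (between the pads) lies 19 mm behind it; z points along the fingers, y is the direction in which the jaws open and shut (so a half turn about z gives the same grasp; the last joint's range is limited). The gripper opens to 85 mm and grips with 20 to 120 N. Pads are 22 mm wide; open, the fingers measure 114 mm over their backs; the gripper's body (76 mm by 85 mm) begins 54 mm behind the grasp point. The pads swing forward as they close: fully open they stand 13 mm farther back than shut.
Start: joints at [1.154, 0.468, -0.012, 1.603, 0.006, 1.071, -0.056], TCP at [0.237, -0.605, 0.231] pointing down, gripper open.
Joint ranges: [-2.53, 2.53], [-0.31, 2.02], [-1.57, 1.55], [0.28, 2.44], [-1.29, 4.43], [0.15, 1.84], [-2.92, 2.92]. Speed limits (rad/s): [2.57, 2.57, 3.14, 3.14, 3.14, 3.14, 3.14].

### API

Orientations are given as [roll, pitch, yaw] about the fixed x, y, z axes, in that order (R = Rz(yaw) Ry(pitch) Rx(roll)).
In Python, from station import arm, viewer gives the robot as it stands.
- The arm moves only by the tool step_arm, never from a script. Its argument "commands" is a list of rows, each a list of 2 entries, a list of its own where there are three numbers: the shift along the tool's x, y, z in cm, then the turn, a rotation vector about the tool's x, y, z in rad. In form: [[[dx, dy, dz], [wx, wy, wz]], ...]. A call has 1 to 12 rows; each row is the pose to reach, as a shift and turn from the pose commanded when the call began, along the tool's axes at that moment; what a row does not reach only later rows make up. A row lasts 1/8 s, in which the tool goes at most 62.5 mm and 10.7 degrees, less where a joint would pass 70% of its speed; a pose out of reach is approached as far as the arm can. A call with a gripper value outside its range is refused whole. "jaw" is the opening, from 0 (shut) to 1 (fully open), set as the call begins (left out, the last holds). The fingers move at their own pace and stop on an object; the grip force is fixed at half the most. Time passes only in rows, so rows that repeat a pose let the fingers close. It gives the time, the measured TCP pose, the force and the opening at its end, in the units of the state.
- arm.get_obs(): the state, without advancing time (a new reading comes with each control period).
- viewer.get_image(name): name is "scene" or "side" or "wrist"; returns the picture (480x640x3 uint8, blue, green, red); there is no depth.
- viewer.camera_params(name): a dict with "vertical_fov" (degrees; the focal length in pixels is half the picture's height over the tangent of half this angle, whatever the lens; pixels are square), "cx", "cy" (the principal point, pixels), "rvec" (rotation vector, rad) and "tvec" (3), from world to camera coordinates, as OpenCV has them. Camera axes: x right, y down, z forward; pixel columns grow to the right and rows downward; lengths in m; the calibration is good to about 2 mm. The wrist camera is an equidistant fisheye: a pixel r from the principal point sees the ray r / f radians off the axis. A picture is of the moment at which its call begins: read the wrist's pose just before it. camera_params takes no time and is no camera call; for the wrist camera it gives the pose at the moment of the call.
- arm.close_job(): hands the job in, once; it reports no verdict.
The state is a dict: "time_s": time; "joints": joint angles; "joint_velocities": joint speeds; "joint_efforts": joint torques, N m; "eef_pos": TCP position; "ee_rot": TCP orientation; "ft_force": force on the tool from outside, world axes, zero at the start; "moment": the same for the moment, N m; "gripper_width": opening from 0.0 (shut) to 1.0 (fully open).
Only numpy, scipy, OpenCV 4.12 (cv2) and the standard library are available. Lean on these libraries where they do the work, as an engineer would, in place of code of your own. Each camera call takes 0.05 s, during which the arm holds its last target.

### The job

Reset the swivel lock on this upturned dolly: pull up the red spring ring, swing the caster a quarter turn to the side with the yellow mark, and let go so that the lock pin drops fully home in the notch there. The notch plate was fitted a little off the mark, so feel for it gently without forcing the pin sideways (keep it under 30 N), and leave the other things lying about as they are.

Things in the scene. Friction and masses are not known exactly. Their poses are not given: they have to be found in the camera images.
- dolly: Blue dolly lying upside down on the bench, fixed; deck 370 x 520 x 30 mm, upper face 30 mm above the bench. On it a steel lock ring round the swivel axis, face 45 mm above the bench. Each notch in it is a radial gap 13 mm wide, 40 mm long. The two quarter-turn notches are in bolt-on aluminium plates fitted by hand.
- swivel_axis (a point): Point on the caster's vertical swivel axis, level with the deck's upper face, 30 mm above the bench. z is up; x points from the axis to the notch where the lock pin starts; +y and -y point to the exact quarter turns.
- swivel (a joint): Angle of the caster with its grey lock arm, rad, counter-clockwise from above positive; 0 at the start, stops at +-1.9. Light friction (about 1 N at the ring) once the pin is clear. The arm carries pin and ring 85 mm from the axis; the wheel (72 mm diameter, top 152 mm above the bench) trails on the opposite side.
- plunger (a joint): How far the spring lock pin is pulled up, m: 0 = fully home, pin tip 9 mm below the face of the lock ring; 0.009 = tip resting on that face between notches; 0.016 = upper stop. The spring pushes it down with 7 N at 0 and 11 N at the stop. A pin let down beside a notch rides on the face and drops in when pushed over the notch.
- ring_center (a point): Centre of the red pull ring on the spring pin, 114 mm above the bench when home. Upright ring, 42 mm outer diameter, bar 9 mm thick: y is normal to its plane (pinch it across y), x level in its plane, z up. It spins freely about the vertical, so the gripper need not turn with the arm. The sleeve below it (24 mm diameter) ends 88 mm above the bench.
- pin: Steel lock pin, 10 mm diameter, round nose; origin at the tip, below the ring, 85 mm from the swivel axis. The notch wanted lies 4 to 10 mm before or beyond the exact quarter turn along the pin's path; find it by eye and feel. Contact force on the pin must stay below 30 N; riding on the face under its spring it feels about 10 N.
- yellow_mark: Flat yellow disc, 26 mm diameter, 2 mm thick, on the deck 128 mm from the swivel axis, exactly at one quarter turn (a black disc is at the other): it marks the side wanted. Origin at the centre of its underside.
- spanner: Bystander: open-ended wrench 170 mm long lying on the bench beyond the dolly.
- grease_tin: Bystander: metal tin 72 mm diameter, 75 mm tall, red cap, standing on the bench beside the dolly.
- bolt_tray: Bystander: small open black tray 70 x 90 x 26 mm on the deck. Origin at the centre of its underside.
- spare_wheel: Bystander: loose black wheel 72 mm diameter, 26 mm thick, lying flat on the bench beyond the dolly.

How it is judged:
On the way, in this order (a step that is already met when the one before it is completed fails the run):
1. the pin is pulled up clear of its starting notch (value of joint plunger above 0.0088 m), for 0.1 s.
2. the caster is swung round until the pin is near the yellow mark (horizontal distance between pin and yellow_mark below 0.055 m), for 0.1 s.
At the end, for the whole second after the job is handed in: The lock pin is fully home (within 2 mm) in the notch at the yellow mark (pin within 55 mm of the mark's centre in plan), the caster is at rest and the ring has been let go (value of joint plunger below 0.002 m and horizontal distance between pin and yellow_mark below 0.055 m and velocity of joint swivel between -0.05 and 0.05 rad/s and contact force between the arm and swivel below 0.1 N); the robot touches nothing.
It fails at once if the lock pin is forced: contact force on it above 30 N (contact force between pin and anything else above 30 N).
It fails at once if the spanner is disturbed (moved more than 20 mm) (distance of spanner from where it was at the start of the episode above 0.02 m).
It fails at once if the grease tin is disturbed (moved more than 20 mm) (distance of grease_tin from where it was at the start of the episode above 0.02 m).
It fails at once if the bolt tray is disturbed (moved more than 20 mm) (distance of bolt_tray from where it was at the start of the episode above 0.02 m).
It fails at once if the spare wheel is disturbed (moved more than 20 mm) (distance of spare_wheel from where it was at the start of the episode above 0.02 m).
It also fails if it takes over 51 s, if anything falls off the work surface, if the arm or the gripper's body presses on something with over 40 N, if the wrist force passes 120 N, or if a joint passes its speed limit or range.

## Working session

There is one attempt and no reset: what is moved stays moved. The work goes in short steps, Python scripts to look and compute and a tool call to move; the robot and the scene stay as the last step left them, time stands still between calls to the robot, and variables do not carry over. Pictures are saved under pics/ and viewed, and the job is handed in when it is done.

Besides the shell and the picture viewer there is one more tool, called after "Request:" by a JSON object that holds its "method" and its "body". step_arm: Moves the arm, as the interface text tells. Its arguments: {"type":"object","properties":{"commands":{"type":"array","items":{"type":"array"}},"jaw":{"type":"number"}},"required":["commands"]}

```bash
ls; mkdir -p pics
cat > h.py <<'E'
import numpy as np,cv2
from station import arm,viewer
def snap(n,f):
    p=viewer.camera_params(n); im=viewer.get_image(n); cv2.imwrite('pics/'+f,im); return im,p
def ray(p,u,v,fish=False,H=480):
    f=H/2/np.tan(np.radians(p['vertical_fov'])/2)
    R=cv2.Rodrigues(np.array(p['rvec'],float))[0];t=np.array(p['tvec'],float).ravel()
    x=(u-p['cx'])/f;y=(v-p['cy'])/f
    if fish:
        r=np.hypot(x,y); s=np.sin(r)/r if r>1e-9 else 1
        d=np.array([x*s,y*s,np.cos(r)])
    else: d=np.array([x,y,1.])
    return -R.T@t, R.T@(d/np.linalg.norm(d))
def onz(p,u,v,z,fish=False):
    c,d=ray(p,u,v,fish); return c+d*(z-c[2])/d[2]
def tri(rs):
    A=np.zeros((3,3));b=np.zeros(3)
    for c,d in rs:
        P=np.eye(3)-np.outer(d,d);A+=P;b+=P@c
    x=np.linalg.solve(A,b); return x,[float(np.linalg.norm((np.eye(3)-np.outer(d,d))@(x-c))) for c,d in rs]
E
python3 - <<'E'
from h import *
o=arm.get_obs();print(o['time_s'],o['eef_pos'],o['ee_rot'],o['gripper_width'],o['ft_force'])
for n in ['scene','side','wrist']:
    im,p=snap(n,n+'0.png');print(n,p)
E
```

```text
pics
0.0 [ 0.23707682 -0.60461068  0.23034597] [-3.13980286e+00  1.36094724e-04  3.73764419e-01] 0.9993395007877205 [ 0.89096093  0.40990419 -0.51849669]
scene {'vertical_fov': 57.06215769658164, 'cx': 308.3723547050104, 'cy': 247.30936941891218, 'rvec': array([ 1.54347251,  1.8463396 , -0.9048011 ]), 'tvec': array([ 0.11456901, -0.31081459,  1.33496674])}
side {'vertical_fov': 43.007681253051516, 'cx': 314.2511433706471, 'cy': 237.21983999566712, 'rvec': array([ 1.0043867 , -2.34491156,  1.17727874]), 'tvec': array([0.45114591, 0.36088538, 0.71027781])}
wrist {'vertical_fov': 65.70646984690485, 'cx': 315.13759157215276, 'cy': 240.9538360126333, 'rvec': array([-2.3989405 ,  1.63682923,  0.22951721]), 'tvec': array([-0.64886861, -0.03459338,  0.37735821])}
```

View pics/scene0.png

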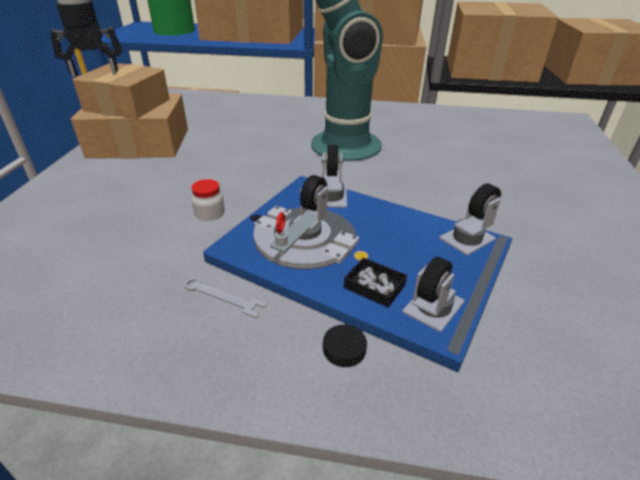

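View pics/side0.png

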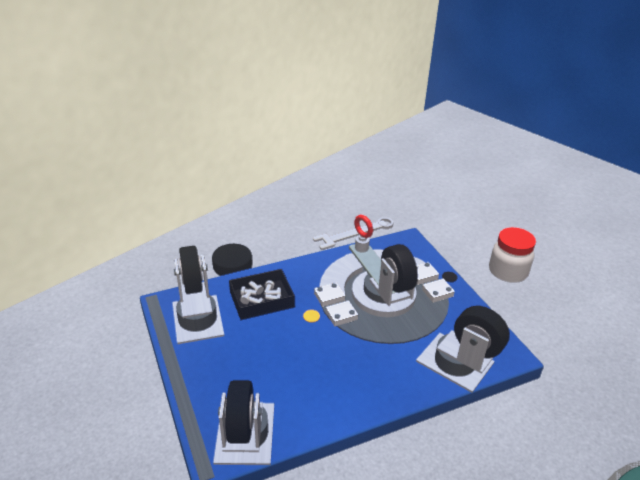

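View pics/wrist0.png

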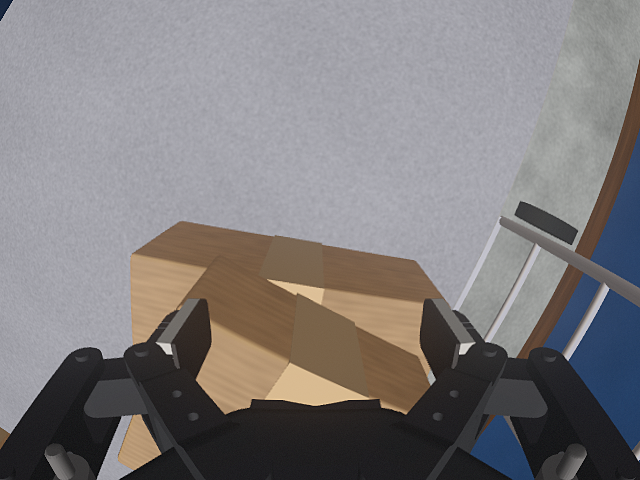

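The scene view shows the red ring at about (280,222), the yellow mark at (361,257) and the black mark at (256,218). The side view has the ring at (364,226), yellow at (312,316) and black at (449,277). The tray sits next to the yellow mark. I'll measure these next.

```bash
python3 - <<'E'
from h import *
P={n:viewer.camera_params(n) for n in ['scene','side']}
def cen(n,lo,hi,box,z=None):
    im=cv2.imread(f'pics/{n}0.png');h=cv2.cvtColor(im,cv2.COLOR_BGR2HSV)
    m=cv2.inRange(h,lo,hi);x0,y0,x1,y1=box;k=np.zeros_like(m);k[y0:y1,x0:x1]=m[y0:y1,x0:x1]
    M=cv2.moments(k,True);b=cv2.boundingRect(k);return M['m10']/M['m00'],M['m01']/M['m00'],M['m00'],b
Y=((18,100,100),(35,255,255))
R=((0,150,90),(6,255,255))
ry={};rr={}
for n,by,br in [('scene',(340,240,380,275),(265,205,295,240)),('side',(295,300,330,330),(345,205,385,245))]:
    c=cen(n,*Y,by);print(n,'yel',c,onz(P[n],c[0],c[1],.032))
    c=cen(n,*R,br);rr[n]=c;print(n,'red',c,onz(P[n],c[0],c[1],.114))
print(tri([ray(P[n],rr[n][0],rr[n][1]) for n in rr]))
K=((0,0,0),(180,255,45))
for n,b in [('scene',(248,210,264,226)),('side',(438,268,460,286))]:
    c=cen(n,*K,b);print(n,'blk',c,onz(P[n],c[0],c[1],.032))
E
python3 - <<'E'
import cv2
im=cv2.imread('pics/side0.png');cv2.imwrite('pics/sidec.png',cv2.resize(im[200:360,220:480],None,fx=3,fy=3,interpolation=2))
im=cv2.imread('pics/scene0.png');cv2.imwrite('pics/scenec.png',cv2.resize(im[160:310,220:420],None,fx=4,fy=4,interpolation=2))
E
```

```text
scene yel (360.47435897435895, 255.32051282051282, 78.0, (355, 252, 12, 8)) [0.56644849 0.08944033 0.032     ]
scene red (279.8828828828829, 222.26126126126127, 111.0, (276, 213, 9, 20)) [ 0.59877117 -0.06109152  0.114     ]
side yel (311.10526315789474, 315.57236842105266, 152.0, (304, 310, 16, 12)) [0.56214779 0.09069081 0.032     ]
side red (364.0810810810811, 223.05405405405406, 37.0, (359, 216, 12, 18)) [ 0.60000726 -0.06682142  0.114     ]
(array([ 0.59829604, -0.06261994,  0.11523424]), [0.0020211743492593243, 0.0020211743492591855])
scene blk (254.46666666666667, 217.46666666666667, 15.0, (252, 216, 6, 4)) [ 0.47523108 -0.15053441  0.032     ]Traceback (most recent call last):
  File "<stdin>", line 16, in <module>
  File "<stdin>", line 6, in cen
ZeroDivisionError: float division by zero
```

View pics/sidec.png

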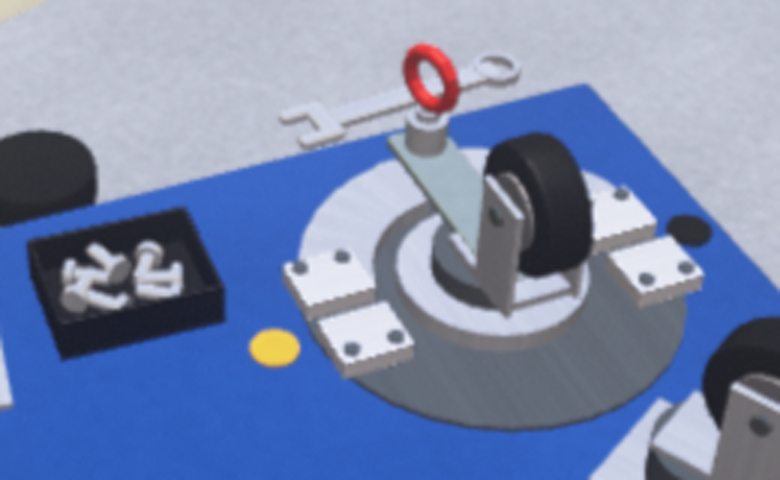

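View pics/scenec.png

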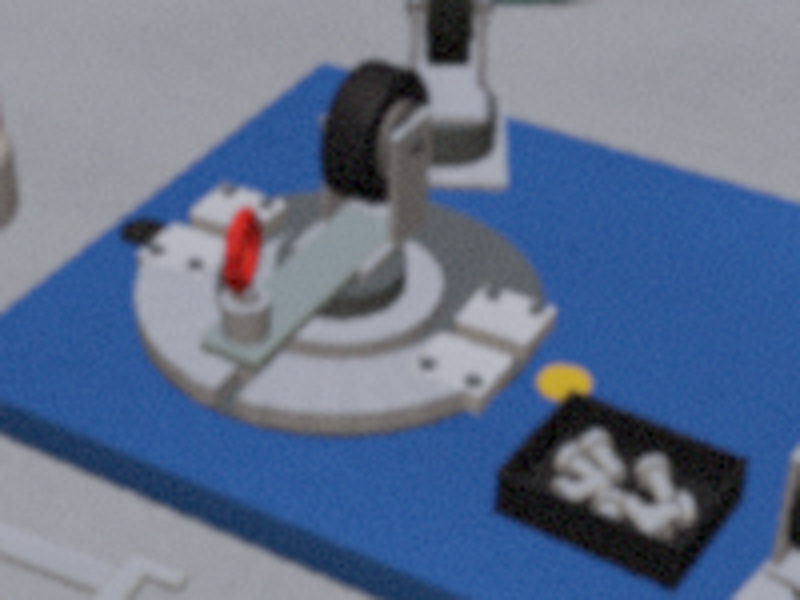

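```bash
cat >> h.py <<'E'
from scipy.spatial.transform import Rotation as Ro
def delta(pos,yaw,roll=np.pi,o=None):
    o=o or arm.get_obs();R0=Ro.from_euler('xyz',o['ee_rot']);R1=Ro.from_euler('xyz',[roll,0,yaw])
    d=R0.inv().apply(np.array(pos)-o['eef_pos'])*100;w=(R0.inv()*R1).as_rotvec()
    print('cm',np.round(d,2),'rv',np.round(w,3))
E
python3 - <<'E'
from h import *
p=viewer.camera_params('wrist');c,d=ray(p,p['cx'],p['cy'],True);o=arm.get_obs()
R0=Ro.from_euler('xyz',o['ee_rot']);print('cam in tool',R0.inv().apply(c-o['eef_pos']),R0.inv().apply(d))
delta([.5,-.03,.30],.374)
P=viewer.camera_params('side');im=cv2.imread('pics/side0.png')
print(onz(P,449.5,276.5,.032))
k=im.astype(int);m=((k[...,2]-k[...,1]>60)&(k[...,2]-k[...,0]>60)).astype(np.uint8);m[:,400:]=0;m[:,:340]=0;m[250:]=0
print(cv2.boundingRect(m),cv2.fitEllipse(max(cv2.findContours(m,0,1)[0],key=len)))
E
```

```text
cam in tool [ 0.06968947 -0.00049247 -0.14142903] [-2.73701976e-01  5.68153793e-04  9.61814382e-01]
cm [ 45.45 -43.92  -6.89] rv [-0.001  0.    -0.   ]
[ 0.46897213 -0.14711958  0.032     ]
(355, 214, 18, 23) ((363.3008728027344, 225.21807861328125), (15.397356986999512, 22.56424903869629), 157.5241241455078)
```

Request:
{"method": "step_arm", "body": {"commands": [[[3.5,-3.5,-3],[0,0,0]],[[7.5,-7.5,-6],[0,0,0]],[[11.5,-11.5,-7],[0,0,0]],[[15.5,-15.5,-7],[0,0,0]],[[19.5,-19.5,-7],[0,0,0]],[[23.5,-23.5,-7],[0,0,0]],[[27.5,-27.5,-7],[0,0,0]],[[31.5,-31.5,-7],[0,0,0]],[[35.5,-35.5,-7],[0,0,0]],[[39,-39.5,-7],[0,0,0]],[[41,-43,-7],[0,0,0]],[[41,-43,-7],[0,0,0]]]}}

```text
time_s: 1.65
eef_pos: [0.4622, -0.0517, 0.3013]
ee_rot: [-3.141, -0.0, 0.38]
ft_force: [-0.6, -0.8, 0.1]
gripper_width: 1.002
```

Run:
```python
from h import *
o=arm.get_obs();print(o['time_s'],o['eef_pos'],o['ee_rot'],o['ft_force'])
im,p=snap('wrist','w1.png');np.save('w1.npy',p,allow_pickle=True)
```

```text
1.65 [ 0.46220797 -0.05170218  0.30125064] [-3.14084416e+00 -2.90321439e-04  3.80224876e-01] [-0.61511731 -0.84987774  0.06840031]
```

View pics/w1.png

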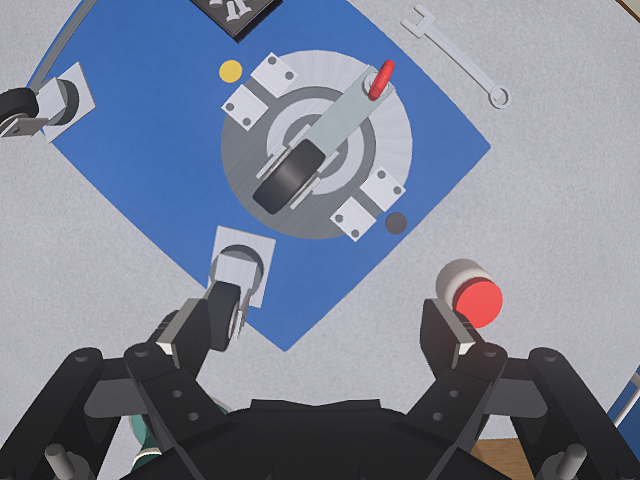

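The wrist view shows yellow at (230,71), black at (396,223), the ring at (381,80) and the gap between the two plates near (255,90). I'll zoom in on the plates and project the points.

Run:
```python
from h import *
p=np.load('w1.npy',allow_pickle=True).item();im=cv2.imread('pics/w1.png');h=cv2.cvtColor(im,cv2.COLOR_BGR2HSV)
def cc(m,box):
    x0,y0,x1,y1=box;k=np.zeros_like(m);k[y0:y1,x0:x1]=m[y0:y1,x0:x1];M=cv2.moments(k,True)
    return M['m10']/M['m00'],M['m01']/M['m00'],k
a=cc(cv2.inRange(h,(18,100,100),(35,255,255)),(210,50,250,95));Y=onz(p,a[0],a[1],.032,True)
g=(cv2.inRange(h,(0,0,0),(180,110,110)));b=cc(g,(382,210,412,237));B=onz(p,b[0],b[1],.032,True)
ax=(Y+B)/2;print('yel',a[:2],Y,'blk',b[:2],B,np.linalg.norm(Y-B),'axis',ax)
r=cc(cv2.inRange(h,(0,130,80),(8,255,255))|cv2.inRange(h,(172,130,80),(180,255,255)),(355,50,410,115))
Rg=onz(p,r[0],r[1],.118,True);print('ring',r[:2],Rg,np.linalg.norm((Rg-ax)[:2]))
ct=max(cv2.findContours(r[2],0,1)[0],key=cv2.contourArea);print(cv2.minAreaRect(ct))
d=Y-ax;print('yel ang',np.degrees(np.arctan2(d[1],d[0])),'ring ang',np.degrees(np.arctan2(*(Rg-ax)[1::-1])))
cv2.imwrite('pics/w1c.png',cv2.resize(im[40:140,210:320],None,fx=6,fy=6,interpolation=2))
cv2.imwrite('pics/w1d.png',cv2.resize(im[50:120,340:420],None,fx=6,fy=6,interpolation=2))
```

```text
yel (230.42597402597403, 70.93246753246753) [0.56478022 0.09029617 0.032     ] blk (395.5042492917847, 222.78186968838526) [ 0.47281294 -0.14668066  0.032     ] 0.25419676996106144 axis [ 0.51879658 -0.02819224  0.032     ]
ring (381.22198731501055, 79.27484143763213) [ 0.59739995 -0.05891725  0.118     ] 0.08439499183201268
((380.800048828125, 79.90000915527344), (12.074766159057617, 43.826927185058594), 26.56505012512207)
yel ang 68.78948781331033 ring ang -21.349865988264565
```

View pics/w1c.png

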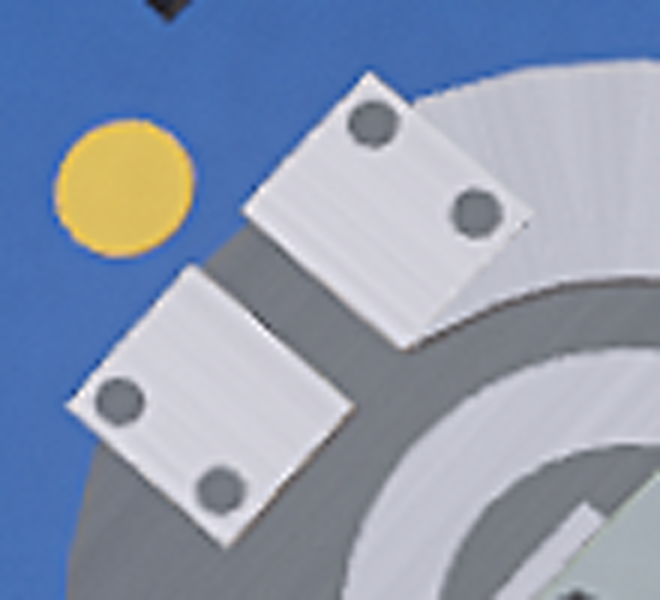

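View pics/w1d.png

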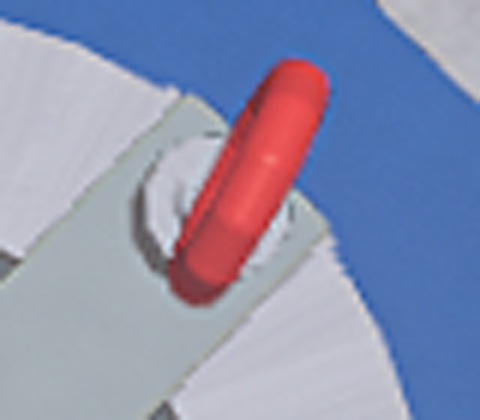

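Run:
```python
from h import *
p=np.load('w1.npy',allow_pickle=True).item()
c=lambda x,y:((x+.5)/6-.5+210,(y+.5)/6-.5+40)
ax=np.array([.5184,-.0286])
for z in (.045,):
  e=[onz(p,*c(*q),z,True)[:2]-ax for q in [(245,212),(403,348),(192,265),(352,405)]]
  for q in e: print(np.linalg.norm(q),np.degrees(np.arctan2(q[1],q[0])))
  l=lambda a,b:a+(b-a)*.5
  print('edge len',np.linalg.norm(e[0]-e[1]),np.linalg.norm(e[2]-e[3]))
  u=(e[0]-e[1]);u/=np.linalg.norm(u);n=np.array([-u[1],u[0]]);print('gap',(e[2]-e[0])@n,(e[3]-e[1])@n,'dir',np.degrees(np.arctan2(u[1],u[0])))
  m1=(e[0]+e[2])/2;m2=(e[1]+e[3])/2;m=(m1+m2)/2;print('mid',m,np.linalg.norm(m),np.degrees(np.arctan2(m[1],m[0])),m+ax)
# ring direction top: points
d=lambda x,y:((x+.5)/6-.5+340,(y+.5)/6-.5+50)
q1=onz(p,*d(300,75),.114,True);q2=onz(p,*d(193,290),.114,True);print('ring x dir',np.degrees(np.arctan2(*(q1-q2)[1::-1])),np.linalg.norm(q1-q2),(q1+q2)/2)
```

```text
0.10441534294236063 62.690828824817146
0.06644250455273168 59.02020502228007
0.10451679738721441 70.01051399477316
0.06531150637649456 70.77694033799978
edge len 0.03834580129415523 0.03922086514701678
gap 0.01331704847767534 0.013539912005587677 dir 69.05974715515666
mid [0.03483442 0.07740806] 0.08488488529264672 65.7717687657641 [0.55323442 0.04880806]
ring x dir -3.7091028981888043 0.03729915378448105 [ 0.59766646 -0.05912504  0.114     ]
```

Three views agree:
- **Swivel axis:** about (0.518, -0.029).
- **Ring:** about (0.598, -0.0595), 85 mm from the axis as expected.
- **Notch:** 65.8°, against 68.9° for the mark. That is about 4.6 mm before the mark, inside the stated 4–10 mm.

Next I'll move above the ring.

Run:
```python
from h import *
delta([.5977,-.0595,.16],-.065)
```

```text
cm [12.43  5.5  14.11] rv [0.    0.    0.442]
```

Request:
{"method": "step_arm", "body": {"commands": [[[3,1.5,3],[0,0,0.11]],[[6,3,6],[0,0,0.22]],[[9,4.5,9],[0,0,0.33]],[[12,5.5,12],[0,0,0.442]],[[12.4,5.5,14.1],[0,0,0.442]],[[12.4,5.5,14.1],[0,0,0.442]],[[12.4,5.5,14.1],[0,0,0.442]]], "jaw": 0.6}}

```text
time_s: 2.58
eef_pos: [0.5973, -0.0617, 0.1613]
ee_rot: [3.141, -0.001, -0.068]
ft_force: [-0.9, 0.2, 0.5]
gripper_width: 0.598
```

Run:
```python
from h import *
o=arm.get_obs();print(o['time_s'],o['eef_pos'],o['ee_rot'],o['ft_force'])
im,p=snap('wrist','w2.png');snap('side','s2.png')
# where ring should appear & TCP xy seen
h=cv2.cvtColor(im,cv2.COLOR_BGR2HSV)
m=cv2.inRange(h,(0,130,80),(8,255,255))|cv2.inRange(h,(172,130,80),(180,255,255))
ct=max(cv2.findContours(m,0,1)[0],key=cv2.contourArea);print(cv2.boundingRect(ct),cv2.minAreaRect(ct))
delta([.5977,-.0595,.099],-.065)
```

```text
2.575 [ 0.59726037 -0.06170845  0.16126836] [ 3.14111933e+00 -8.35572832e-04 -6.83626011e-02] [-0.86810687  0.16363312  0.48226998]
(303, 231, 17, 75) ((311.0, 268.0), (16.0, 74.0), 0.0)
cm [-0.03 -0.21  6.29] rv [ 0.001 -0.002 -0.004]
```

View pics/w2.png

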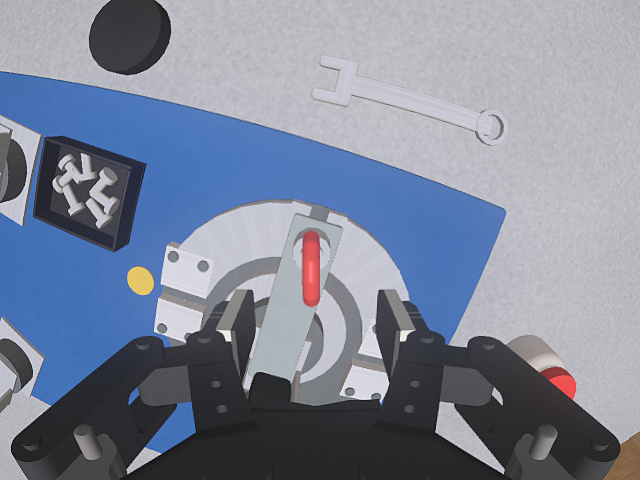

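View pics/s2.png

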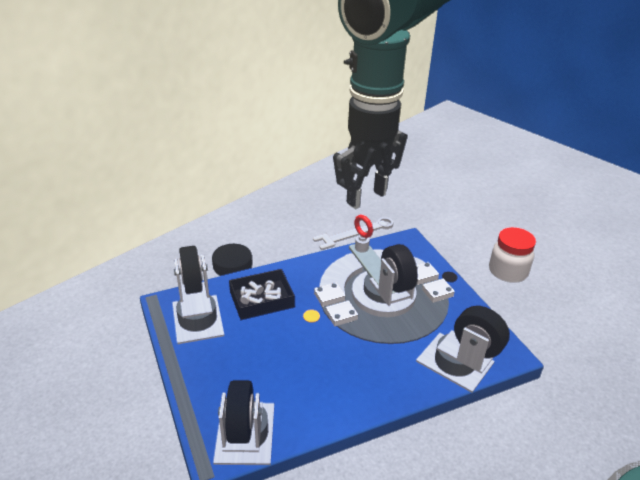

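The ring stands upright at column 311, aligned with the jaws and nearly midway between the pads. The tray, spanner and tin are all clear of the gripper. I'll recheck the position from this view before descending.

Run:
```python
from h import *
p=viewer.camera_params('wrist')
for v,z in ((231,.114),(268,.12),(268,.13),(305,.114)): print(onz(p,311,v,z,True))
```

```text
[ 0.61905383 -0.06045035  0.114     ]
[ 0.60060892 -0.05917554  0.12      ]
[ 0.60421517 -0.05953629  0.13      ]
[ 0.5762901  -0.05734043  0.114     ]
```

Request:
{"method": "step_arm", "body": {"commands": [[[0,-0.25,2],[0,0,0]],[[0,-0.25,4],[0,0,0]],[[0,-0.25,5.5],[0,0,0]],[[0,-0.25,6.2],[0,0,0]],[[0,-0.25,6.2],[0,0,0]],[[0,-0.25,6.2],[0,0,0]]]}}

```text
time_s: 3.42
eef_pos: [0.5982, -0.0586, 0.0987]
ee_rot: [-3.142, -0.001, -0.068]
ft_force: [-0.2, -0.7, 0.5]
gripper_width: 0.599
```

Request:
{"method": "step_arm", "body": {"commands": [[[0,0,0],[0,0,0]],[[0,0,0],[0,0,0]],[[0,0,0],[0,0,0]],[[0,0,0],[0,0,0]],[[0,0,0],[0,0,0]],[[0,0,0],[0,0,0]],[[0,0,0],[0,0,0]],[[0,0,0],[0,0,0]]], "jaw": 0}}

```text
time_s: 4.42
eef_pos: [0.5981, -0.0587, 0.0987]
ee_rot: [3.141, -0.001, -0.068]
ft_force: [0.2, -0.9, 6.5]
gripper_width: 0.09
```

Run:
```python
from h import *
o=arm.get_obs();print(o['time_s'],o['eef_pos'],o['ee_rot'],o['ft_force'],o['moment'],o['gripper_width'])
im,p=snap('wrist','w3.png')
```

```text
4.425 [ 0.59812974 -0.05866226  0.09872436] [ 3.14142860e+00 -9.22323848e-04 -6.83185162e-02] [ 0.16079575 -0.90999195  6.49061133] [-0.14303675  0.05117321  0.00767655] 0.0895827059895959
```

View pics/w3.png

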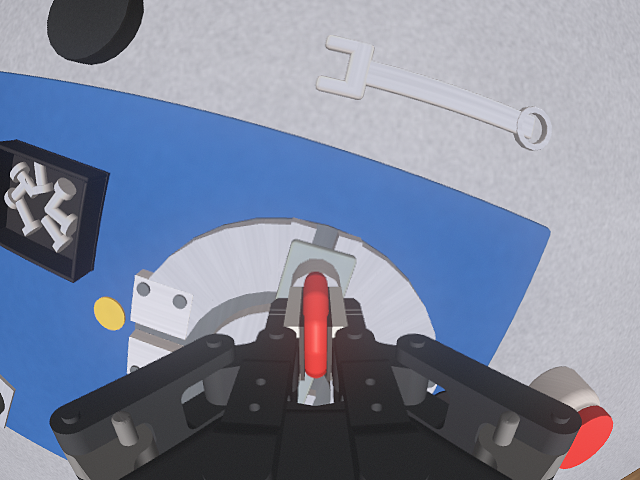

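The ring is gripped between the pads with the opening at 0.09. Now I'll lift gently.

Request:
{"method": "step_arm", "body": {"commands": [[[0,0,-0.2],[0,0,0]],[[0,0,-0.4],[0,0,0]],[[0,0,-0.6],[0,0,0]],[[0,0,-0.6],[0,0,0]]]}}

```text
time_s: 4.97
eef_pos: [0.5977, -0.0587, 0.1034]
ee_rot: [-3.141, 0.0, -0.068]
ft_force: [5.8, -0.8, -9.0]
gripper_width: 0.089
```

Request:
{"method": "step_arm", "body": {"commands": [[[0,0,-0.2],[0,0,0]],[[0,0,-0.4],[0,0,0]],[[0,0,-0.6],[0,0,0]],[[0,0,-0.7],[0,0,0]],[[0,0,-0.7],[0,0,0]],[[0,0,-0.7],[0,0,0]]]}}

```text
time_s: 5.72
eef_pos: [0.5977, -0.0588, 0.1101]
ee_rot: [-3.142, 0.0, -0.068]
ft_force: [6.1, -1.2, -11.1]
gripper_width: 0.089
```

Run:
```python
from h import *
o=arm.get_obs();print(o['time_s'],o['eef_pos'],o['ee_rot'],o['ft_force'],o['moment'],o['gripper_width'])
im,p=snap('side','s4.png');cv2.imwrite('pics/s4c.png',cv2.resize(im[180:360,260:480],None,fx=3,fy=3,interpolation=2))
# arc plan from current tool frame: pin angle ths
ax=np.array([.5184,-.0286]);R0=Ro.from_euler('xyz',o['ee_rot'])
v=o['eef_pos'][:2]-ax;print('rel',np.linalg.norm(v),np.degrees(np.arctan2(v[1],v[0])))
t0=np.arctan2(v[1],v[0])
for k in np.arange(0,91,7.5)[1:]:
    t=t0+np.radians(k);q=np.append(ax+np.linalg.norm(v)*np.array([np.cos(t),np.sin(t)]),o['eef_pos'][2]);print(k,np.round(R0.inv().apply(q-o['eef_pos'])*100,2))
```

```text
5.725 [ 0.59766106 -0.05881838  0.1101302 ] [-3.14150264e+00  3.07162256e-04 -6.84419482e-02] [  6.08196051  -1.15688144 -11.06132695] [-0.24339978 -1.2676915  -0.00320421] 0.08884274695576364
rel 0.08482609608771399 -20.869408563937228
7.5 [ 0.25 -1.08  0.  ]
15.0 [ 0.36 -2.18  0.  ]
22.5 [ 0.33 -3.29  0.  ]
30.0 [ 0.15 -4.39  0.  ]
37.5 [-0.17 -5.45  0.  ]
45.0 [-0.63 -6.46  0.  ]
52.5 [-1.21 -7.4   0.  ]
60.0 [-1.92 -8.26  0.  ]
67.5 [-2.72 -9.02  0.  ]
75.0 [-3.63 -9.67  0.  ]
82.5 [ -4.6  -10.19   0.  ]
90.0 [ -5.64 -10.59   0.  ]
```

View pics/s4c.png

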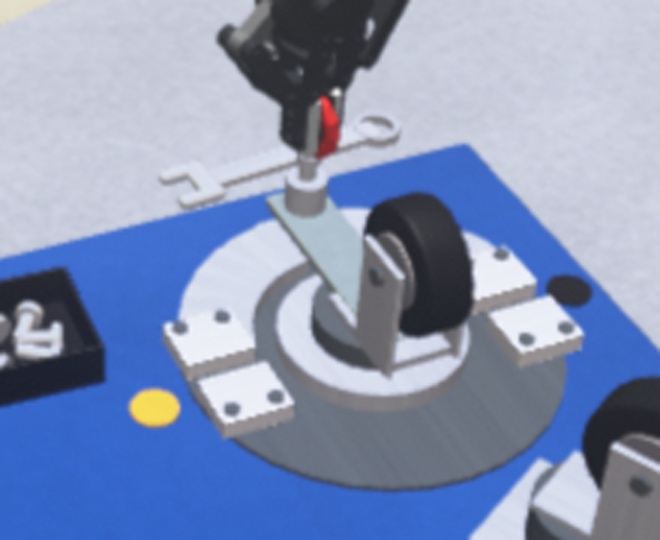

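The sleeve shows the pin shaft lifted. TCP rise is about 11.4 mm and the pull is about 11 N, consistent with the spring. Now I'll swing along the arc.

Request:
{"method": "step_arm", "body": {"commands": [[[0,0,-0.1],[0,0,0]],[[0.25,-1.08,-0.1],[0,0,0]],[[0.36,-2.18,-0.1],[0,0,0]],[[0.33,-3.29,-0.1],[0,0,0]],[[0.15,-4.39,-0.1],[0,0,0]],[[-0.17,-5.45,-0.1],[0,0,0]],[[-0.63,-6.46,-0.1],[0,0,0]],[[-1.21,-7.4,-0.1],[0,0,0]],[[-1.92,-8.26,-0.1],[0,0,0]],[[-2.72,-9.02,-0.1],[0,0,0]],[[-3.2,-9.35,-0.1],[0,0,0]],[[-3.2,-9.35,-0.1],[0,0,0]]]}}

```text
time_s: 7.28
eef_pos: [0.5711, 0.0377, 0.1121]
ee_rot: [-3.141, 0.002, -0.068]
ft_force: [2.0, 2.8, -11.0]
gripper_width: 0.091
```

Run:
```python
from h import *
o=arm.get_obs();print(o['time_s'],o['eef_pos'],o['ee_rot'],o['ft_force'],o['moment'],o['gripper_width'])
ax=np.array([.5184,-.0286]);v=o['eef_pos'][:2]-ax;print('rel',np.linalg.norm(v),np.degrees(np.arctan2(v[1],v[0])))
im,p=snap('wrist','w5.png');im,p=snap('side','s5.png');cv2.imwrite('pics/s5c.png',cv2.resize(im[180:360,240:460],None,fx=3,fy=3,interpolation=2))
R0=Ro.from_euler('xyz',o['ee_rot'])
for a in (62,64,65.8,68): 
    t=np.radians(a);q=np.append(ax+.085*np.array([np.cos(t),np.sin(t)]),o['eef_pos'][2]);print(a,np.round(R0.inv().apply(q-o['eef_pos'])*100,2))
```

```text
7.275 [0.57111352 0.0377315  0.11210009] [-3.14116131e+00  1.58445145e-03 -6.75360363e-02] [  1.98527414   2.78803481 -10.96176958] [ 0.81263107 -0.36343301  0.01828524] 0.09138099348879568
rel 0.08472651994954292 51.52590131582689
62 [-1.34 -0.78  0.  ]
64 [-1.61 -0.9   0.  ]
65.8 [-1.86 -1.    0.  ]
68 [-2.17 -1.1   0.  ]
```

View pics/w5.png

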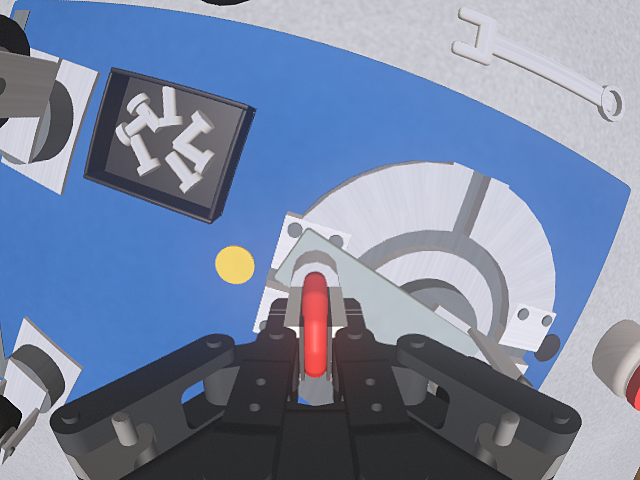

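View pics/s5c.png

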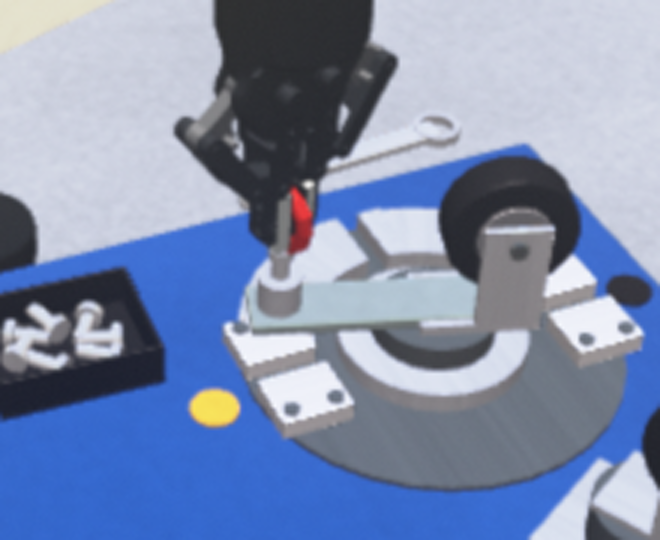

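The arm is at 51.5° with the ring still held and the pin up. Next I'll move over the notch at about 65.8°.

Request:
{"method": "step_arm", "body": {"commands": [[[-0.45,-0.28,0],[0,0,0]],[[-0.9,-0.55,0],[0,0,0]],[[-1.35,-0.79,0],[0,0,0]],[[-1.87,-1.0,0],[0,0,0]],[[-1.87,-1.0,0],[0,0,0]],[[-1.87,-1.0,0],[0,0,0]]]}}

```text
time_s: 8.12
eef_pos: [0.5536, 0.0484, 0.1121]
ee_rot: [-3.142, 0.001, -0.068]
ft_force: [0.9, 3.6, -10.9]
gripper_width: 0.089
```

Run:
```python
from h import *
o=arm.get_obs();print(o['time_s'],o['eef_pos'],o['ee_rot'],o['ft_force'],o['moment'],o['gripper_width'])
ax=np.array([.5184,-.0286]);v=o['eef_pos'][:2]-ax;print('rel',np.linalg.norm(v),np.degrees(np.arctan2(v[1],v[0])))
im,p=snap('wrist','w6.png');im,p=snap('side','s6.png');cv2.imwrite('pics/s6c.png',cv2.resize(im[220:350,260:400],None,fx=4,fy=4,interpolation=2))
im,p=snap('scene','c6.png');cv2.imwrite('pics/c6c.png',cv2.resize(im[160:310,220:420],None,fx=4,fy=4,interpolation=2))
```

```text
8.125 [0.55358522 0.04840817 0.11208455] [-3.14158433e+00  1.21898314e-03 -6.80411716e-02] [  0.90436518   3.61429329 -10.86557197] [ 0.92938735 -0.222025    0.00188163] 0.08913291651738546
rel 0.08466556555107206 65.44422538999753
```

View pics/w6.png

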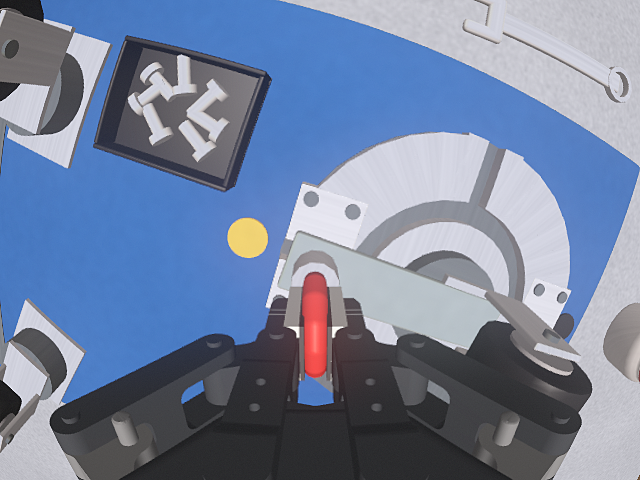

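View pics/s6c.png

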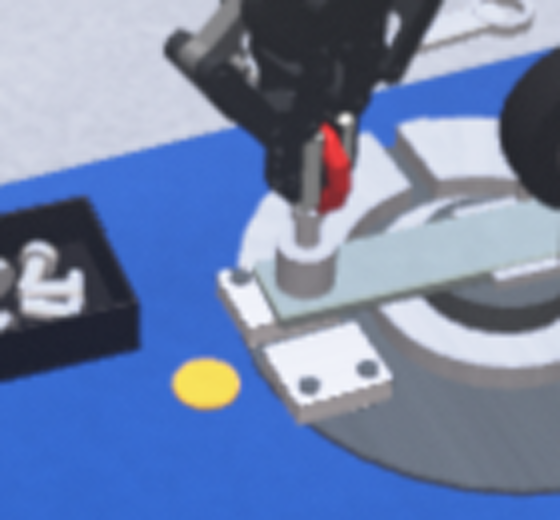

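View pics/c6c.png

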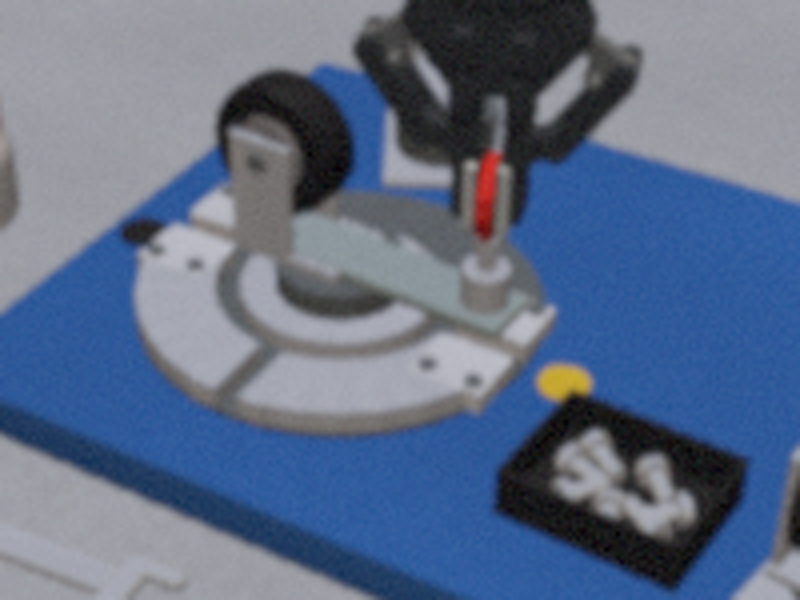

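The arm appears to be over the gap. I'll lower it gradually and watch Fz, since contact with the face would unload the spring pull.

Request:
{"method": "step_arm", "body": {"commands": [[[0,0,0.1],[0,0,0]],[[0,0,0.2],[0,0,0]],[[0,0,0.3],[0,0,0]],[[0,0,0.3],[0,0,0]]]}}

```text
time_s: 8.78
eef_pos: [0.5542, 0.0481, 0.1092]
ee_rot: [3.142, 0.0, -0.068]
ft_force: [0.0, 4.1, -10.5]
gripper_width: 0.085
```

Request:
{"method": "step_arm", "body": {"commands": [[[0,0,0.1],[0,0,0]],[[0,0,0.1],[0,0,0]]]}}

```text
time_s: 9.02
eef_pos: [0.5543, 0.0481, 0.1083]
ee_rot: [3.142, -0.0, -0.068]
ft_force: [1.5, 3.6, -10.4]
gripper_width: 0.086
```

Request:
{"method": "step_arm", "body": {"commands": [[[0,0,0.05],[0,0,0]],[[0,0,0.05],[0,0,0]]]}}

```text
time_s: 9.28
eef_pos: [0.5543, 0.0481, 0.1078]
ee_rot: [3.142, -0.0, -0.068]
ft_force: [1.1, 3.5, -9.7]
gripper_width: 0.09
```

Request:
{"method": "step_arm", "body": {"commands": [[[-0.05,0,0.05],[0,0,0]],[[-0.05,0,0.05],[0,0,0]]]}}

```text
time_s: 9.52
eef_pos: [0.5542, 0.0481, 0.1075]
ee_rot: [-3.142, -0.001, -0.068]
ft_force: [2.1, 2.4, -9.6]
gripper_width: 0.094
```

Request:
{"method": "step_arm", "body": {"commands": [[[0,0,0.05],[0,0,0]],[[0,0,0.05],[0,0,0]]]}}

```text
time_s: 9.78
eef_pos: [0.554, 0.0482, 0.1069]
ee_rot: [-3.141, -0.001, -0.068]
ft_force: [2.2, 4.3, -9.9]
gripper_width: 0.093
```

Request:
{"method": "step_arm", "body": {"commands": [[[0,0,0.05],[0,0,0]],[[0,0,0.05],[0,0,0]]]}}

```text
time_s: 10.02
eef_pos: [0.5538, 0.0483, 0.1063]
ee_rot: [-3.141, -0.0, -0.068]
ft_force: [3.3, 4.1, -9.9]
gripper_width: 0.091
```

Request:
{"method": "step_arm", "body": {"commands": [[[0,0,0.05],[0,0,0]],[[0,0,0.1],[0,0,0]],[[0,0,0.1],[0,0,0]]]}}

```text
time_s: 10.4
eef_pos: [0.5537, 0.0483, 0.1052]
ee_rot: [-3.142, -0.0, -0.068]
ft_force: [2.9, 4.2, -9.6]
gripper_width: 0.095
```

Request:
{"method": "step_arm", "body": {"commands": [[[0,0,0.05],[0,0,0]],[[0,0,0.1],[0,0,0]],[[0,0,0.1],[0,0,0]]]}}

```text
time_s: 10.78
eef_pos: [0.5537, 0.0483, 0.1043]
ee_rot: [-3.142, -0.0, -0.068]
ft_force: [1.2, 3.8, -9.4]
gripper_width: 0.089
```

Request:
{"method": "step_arm", "body": {"commands": [[[0,0,0.05],[0,0,0]],[[0,0,0.1],[0,0,0]],[[0,0,0.1],[0,0,0]]]}}

```text
time_s: 11.15
eef_pos: [0.5538, 0.0483, 0.1033]
ee_rot: [-3.142, -0.0, -0.068]
ft_force: [3.5, 5.0, -9.0]
gripper_width: 0.09
```

The pin is going in, at about 4.6 mm on the plunger, and Fz matches the spring. I'll continue down.

Request:
{"method": "step_arm", "body": {"commands": [[[0,0,0.05],[0,0,0]],[[0,0,0.1],[0,0,0]],[[0,0,0.15],[0,0,0]],[[0,0,0.2],[0,0,0]],[[0,0,0.2],[0,0,0]]]}}

```text
time_s: 11.78
eef_pos: [0.5538, 0.0483, 0.1013]
ee_rot: [-3.142, -0.0, -0.068]
ft_force: [3.1, 5.0, -7.9]
gripper_width: 0.089
```

Request:
{"method": "step_arm", "body": {"commands": [[[0,0,0.05],[0,0,0]],[[0,0,0.1],[0,0,0]],[[0,0,0.1],[0,0,0]]]}}

```text
time_s: 12.15
eef_pos: [0.5538, 0.0483, 0.1003]
ee_rot: [-3.142, -0.0, -0.068]
ft_force: [2.1, 5.1, -8.7]
gripper_width: 0.086
```

Request:
{"method": "step_arm", "body": {"commands": [[[0,0,0.05],[0,0,0]],[[0,0,0.05],[0,0,0]]]}}

```text
time_s: 12.4
eef_pos: [0.5538, 0.0482, 0.0998]
ee_rot: [-3.142, -0.0, -0.068]
ft_force: [2.3, 3.3, -8.1]
gripper_width: 0.087
```

Request:
{"method": "step_arm", "body": {"commands": [[[0,0,0],[0,0,0]],[[0,0,0],[0,0,0]],[[0,0,0],[0,0,0]],[[0,0,0],[0,0,0]],[[0,0,0],[0,0,0]],[[0,0,0],[0,0,0]]], "jaw": 0.5}}

```text
time_s: 13.15
eef_pos: [0.5537, 0.0481, 0.0998]
ee_rot: [3.141, 0.0, -0.068]
ft_force: [-0.2, 0.3, -0.1]
gripper_width: 0.497
```

Request:
{"method": "step_arm", "body": {"commands": [[[0,0,-1.5],[0,0,0]],[[0,0,-4],[0,0,0]],[[0,0,-7],[0,0,0]],[[0,0,-11],[0,0,0]],[[-2,0,-15],[0,0,0]],[[-5,0,-18],[0,0,0]],[[-7,0,-18],[0,0,0]],[[-7,0,-18],[0,0,0]]]}}

```text
time_s: 14.15
eef_pos: [0.4832, 0.0532, 0.2813]
ee_rot: [3.141, -0.002, -0.068]
ft_force: [-0.4, 0.0, -0.3]
gripper_width: 0.501
```

Run:
```python
from h import *
o=arm.get_obs();print(o['time_s'],o['eef_pos'],o['ft_force'])
rr=[]
for n in ['wrist','side','scene']:
    im,p=snap(n,n+'7.png');k=im.astype(int);m=((k[...,2]-k[...,1]>60)&(k[...,2]-k[...,0]>60)).astype(np.uint8)
    cs=cv2.findContours(m,0,1)[0]
    for c in cs:
        if cv2.contourArea(c)>30:print(n,cv2.boundingRect(c),np.round(cv2.minEnclosingCircle(c)[0],1))
im=cv2.imread('pics/side7.png');cv2.imwrite('pics/side7c.png',cv2.resize(im[200:350,250:440],None,fx=4,fy=4,interpolation=2))
```

```text
14.15 [0.48320734 0.05315185 0.28125576] [-0.36478938  0.03151779 -0.3089974 ]
wrist (567, 217, 40, 52) [585.5 242.4]
wrist (310, 112, 11, 50) [314.5 136.5]
side (328, 255, 19, 24) [336.4 266.3]
side (499, 227, 37, 28) [516.6 239.3]
scene (338, 205, 7, 20) [342.  214.5]
scene (191, 179, 28, 19) [204.6 186.1]
```

View pics/side7c.png

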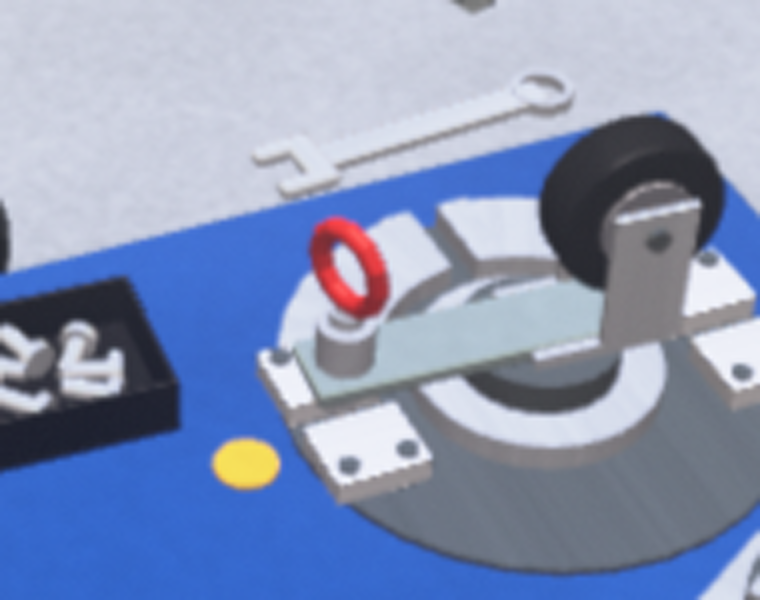

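View pics/wrist7.png

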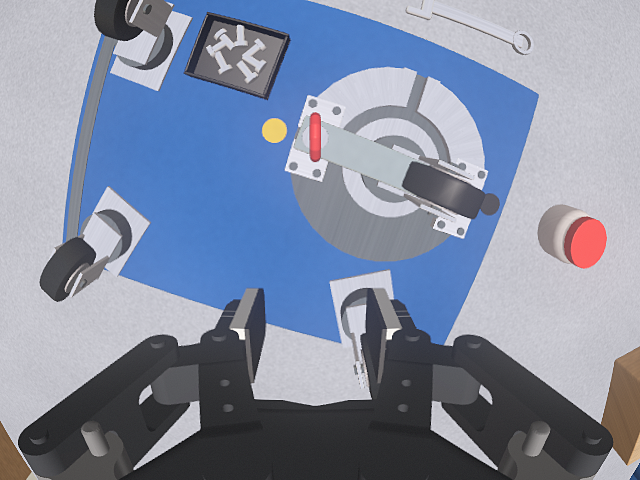

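The ring sits right down on its sleeve, as it did at the start, and the arm is over the gap. I'll triangulate the ring height against the start value.

Run:
```python
from h import *
P={n:viewer.camera_params(n) for n in ['scene','side']}
for s in '07':
    rs=[]
    for n in P:
        k=cv2.imread(f'pics/{n}{s}.png').astype(int);m=((k[...,2]-k[...,1]>60)&(k[...,2]-k[...,0]>60)).astype(np.uint8)
        for c in cv2.findContours(m,0,1)[0]:
            x,y,w,h=cv2.boundingRect(c)
            if 15<h<26 and w<22 and cv2.contourArea(c)>30: rs.append(ray(P[n],x+(w-1)/2,y+(h-1)/2))
    print(s,len(rs),tri(rs))
o=arm.get_obs();print(o['time_s'],np.abs(o['joint_velocities']).max())
print(arm.close_job())
```

```text
0 2 (array([ 0.59703749, -0.06162348,  0.11373595]), [0.0004608899072589766, 0.00046088990725902124])
7 2 (array([0.55281487, 0.04626627, 0.11317166]), [0.0004524871660241768, 0.0004524871660242021])
14.3 0.016035953557762182
the job is handed in; nothing more can be done
None
```

The lock pin is home in the notch at the yellow mark, and I handed the job in at 14.3 s. `close_job` reports no verdict, so this rests on my own checks.

**What I did:** I gripped the red ring and pulled the pin up about 13 mm. I then swung the caster about 87° towards the yellow mark. The camera put the notch about 4.6 mm short of the exact quarter turn. I let the pin down there in small steps, let go of the ring and backed the arm away.

**What the last checks showed:**
- **Pin home:** the ring triangulated at 113.2 mm above the bench, against 113.7 mm at the start; it should be 114 mm when home.
- **Right notch:** the ring is about 46 mm from the mark's centre in plan (limit 55 mm).
- **Force while lowering:** the arm carried 8 to 11 N downward throughout, about what the spring alone gives. At no point did it drop as if the pin had landed on the face. Sideways force at the wrist stayed at about 6 N or less. Contact force on the pin itself could not be measured.
- **Released and clear:** wrist force was close to zero after opening, and the gripper finished well above the dolly. In the last wrist picture the tray, spanner and tin looked undisturbed. The spare wheel was outside that view, and I did not measure any of them.

No check failed. The camera views differed by up to about 4 mm in the plan positions, and I averaged or cross-checked them.

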